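Fill the pot tray and hold the drying-box lid at its index

TASK

One sample pot already stands in the steel tray: add two more from the bench, so that exactly three pots stand upright in the tray, and leave the other two pots and everything else on the bench where they are. Then lift the drying box's lid by its bar until it is in line with the steel index arm beside it (do not move that arm), so that a colleague can slide the pots in. Finish while still holding the lid steady there in the gripper: do not let go.

Things in the scene. Friction and masses are not known exactly. Their poses are not given: they have to be found in the camera images.
- tray: low open steel tray fixed to the bench: outside 250 (its x) x 100 (its y) x 18 tall, walls and floor 3 thick. Origin: centre of its underside; its x runs along its length, roughly away from the robot.
- pot_a: white round screw-cap sample pot, 38 dia x 62 tall, about 60 g, all five pots alike; this one already stands in the tray. Origin: centre of its underside, z up.
- pot_b: white round screw-cap sample pot, 38 dia x 62 tall, about 60 g, all five pots alike; stands loose on the bench, to the robot's right of the tray. Origin: centre of its underside, z up.
- pot_c: white round screw-cap sample pot, 38 dia x 62 tall, about 60 g, all five pots alike; stands loose on the bench, to the robot's right of the tray. Origin: centre of its underside, z up.
- pot_d: white round screw-cap sample pot, 38 dia x 62 tall, about 60 g, all five pots alike; stands loose on the bench, to the robot's right of the tray. Origin: centre of its underside, z up.
- pot_e: white round screw-cap sample pot, 38 dia x 62 tall, about 60 g, all five pots alike; stands loose on the bench, to the robot's right of the tray. Origin: centre of its underside, z up.
- lid (a joint): angle of the drying box's lid, rad: 0 shut (level, as at the start), growing as its near edge rises; limit 1.5. The hinge is free: the lid (0.5 kg or so) falls shut unless held. The box is white, 200 deep x 240 wide x 90 tall, fixed, on the robot's left; the lid is a white plate 200 x 240 x 7.
- lid_bar (a point): middle of the lid's lifting bar: round steel, 12 dia, 140 long, 50 clear of the lid's near edge, on a rod at each end (65 either side). x: in the lid plane, towards the hinge; y: along the bar; z: up when shut. The level hinge axis is parallel to the bar, 250 along x; bar and axis are 94 above the bench when shut. The bar swings up and away about it and may turn between the fingers.
- index_tip (a point): ball end (18 dia) of the index arm: a thin straight steel bar turning stiffly on the lid's hinge axis, 148 to the robot's left of the lid's middle (28 beyond its side), sloping up towards the robot at 0.5 to 0.9 rad. The tip is 250 from the axis, as the lid bar is: lid at the mark = bar as high as this tip, both in line seen from the side. x: along the arm to the hinge. Stays put unless pushed.
- wide_jar: bystander: plain white round jar, 62 dia x 40 tall (wider and shorter than the pots), among the pots; loose. Origin: centre of its underside.
- dish: bystander: clear round covered dish, 94 dia x 19 tall, near the robot in front of the tray and box; loose. Origin: centre of its underside.
- slide_box: bystander: grey box 35 x 90 x 30 tall, near the robot, before the near end of the tray; loose. Origin: centre of its underside.
Things that resemble listed ones, but are neither listed nor needed, are in the scene too. Leave any pink look-alike of the pot_b alone. Leave any blue look-alike of the pot_d alone.

How it is judged:
By the outcome, as a careful person would: the job done as asked, in the order asked, and still so for the second after the job is handed in, while the arm keeps its last pose, push and grip.
It also fails if it takes over 64 s, if anything falls off the work surface, if the arm or the gripper's body presses on something with over 40 N, if the wrist force passes 120 N, or if a joint passes its speed limit or range.

ROBOT

A 6-joint arm with a two-finger parallel gripper is mounted at the origin on the work surface. World frame = base frame: x ahead of the robot, y to its left, z up, the work surface at z = 0. Lengths are in m, angles in rad, forces in N, time in s.
With the tool pointing down it reaches from about 0.325 to 0.9 m from the base axis. Payload 6.1 kg.
Tool frame: the origin (TCP) lies midway between the tips of the shut fingers; the grasp point (between the pads) lies 19 mm behind it; z points along the fingers, y is the line along which they close (so a half turn about z gives the same grasp; the last joint's range is limited). The gripper opens to 85 mm and grips with 20 to 120 N. Pads are 22 mm wide; open, the fingers measure 114 mm over their backs; the gripper's body (76 mm by 85 mm) begins 54 mm behind the grasp point. The pads swing forward as they close: fully open they stand 13 mm farther back than shut.
Start: joints at [1.126, 0.22, 1.526, -0, 1.395, -0.126], TCP at [0.196, 0.594, 0.231] pointing down, gripper open.
Joint ranges: [-2.98, 2.98], [-0.91, 2.08], [0.09, 2.57], [-1.24, 4.39], [0.2, 2.65], [-2.68, 2.68]. Speed limits (rad/s): [2.57, 2.57, 3.01, 3.14, 3.14, 3.14].

INTERFACE

Orientations are given as [roll, pitch, yaw] about the fixed x, y, z axes, in that order (R = Rz(yaw) Ry(pitch) Rx(roll)).
In Python, from plant import movep, move_l, set_joints, gripper_to, hold, inverse_kinematics, observe, get_image, get_calibration, Unreachable, job_done gives the robot as it stands. Calls block until the motion is done:
- movep(position, orientation): joint-space move of the TCP to a pose.
- move_l(position, feed=0.15, rotation=None, max_force=None): straight line of the TCP; rotation=None keeps the orientation; feed is the mean speed in m/s. With max_force (N) it stops when the force on the tool has changed by that much, and returns True; else False.
- set_joints(angles): joint-space move.
- gripper_to(opening, f_grip=None): finger opening in m; f_grip is the grip in N (None keeps the last); returns when the fingers have stopped.
- hold(seconds).
- inverse_kinematics(position, orientation): joint angles nearest the present ones, or None.
- observe(): the state.
- get_image(name): name is "side" or "top" or "wrist"; returns (picture, depth): 420x560x3 uint8, red, green, blue; 420x560 float32, m along the optical axis (not along the pixel's ray), 0 where there is no reading.
- get_calibration(name): a dict with "intrinsics" (3x3 intrinsics, pixels), "dist_coeffs" ([k1, k2, p1, p2, k3] as OpenCV has them; the pictures are not rectified), "world_from_camera" (4x4, takes a point from camera to world coordinates). Camera axes: x right, y down, z forward; pixel columns grow to the right and rows downward; lengths in m; the calibration is good to about 2 mm. A picture is of the moment at which its call begins: read the wrist's pose just before it. get_calibration takes no time and is no camera call; for the wrist camera it gives the pose at the moment of the call.
A pose or a line that the arm cannot do raises Unreachable and nothing moves.
- job_done(): hands the job in; it is judged then, once.
The state is a dict: "time_s": time; "q": joint angles; "joint_velocities": joint speeds; "joint_torque": joint torques, N m; "eef_pos": TCP position; "tcp_rot": TCP orientation; "ft_force": force on the tool from outside, world axes, zero at the start; "torque": the same for the moment, N m; "opening": finger opening in m; "grasp_force": force on a finger pad.
Only numpy, scipy, OpenCV 4.12 (cv2) and the standard library are available. Lean on these libraries where they do the work, as an engineer would, in place of code of your own. Each camera call takes 0.05 s, during which the arm holds its last target. There are 200 camera calls.

## Working session

There is one attempt and no reset: what is moved stays moved. The work goes in short steps, each a Python script; the robot and the scene stay as the last script left them, time stands still between calls to the robot, and variables do not carry over. Pictures are saved under pics/ and viewed, at most 10 in all, crops included, and the job is handed in when it is done.

```bash
mkdir -p pics; ls; python3 - <<'E'
from plant import *
import cv2,numpy as np
for n in ("top","side"):
    im,d=get_image(n); cv2.imwrite(f"pics/{n}0.png",im[:,:,::-1]); np.savez(f"{n}0.npz",im=im,d=d)
    c=get_calibration(n); print(n,np.round(c["intrinsics"],1).tolist(),c["dist_coeffs"],np.round(c["world_from_camera"],3).tolist())
print(observe())
E
```

```text
pics
top [[399.7, 0.0, 286.0], [0.0, 399.7, 209.9], [0.0, 0.0, 1.0]] [-0.05102562  0.          0.          0.          0.        ] [[0.013, -0.998, 0.059, 0.47], [-1.0, -0.013, -0.009, 0.016], [0.01, -0.058, -0.998, 1.256], [0.0, 0.0, 0.0, 1.0]]
side [[394.1, 0.0, 278.5], [0.0, 394.1, 206.6], [0.0, 0.0, 1.0]] [-0.02172043  0.          0.          0.          0.        ] [[0.784, -0.413, 0.464, 0.089], [-0.621, -0.517, 0.589, -0.603], [-0.004, -0.75, -0.662, 0.76], [0.0, 0.0, 0.0, 1.0]]
{'time_s': 0.1, 'q': array([ 1.12589035e+00,  2.21141422e-01,  1.52751896e+00,  8.12953084e-06,
        1.39471539e+00, -1.26114103e-01]), 'joint_velocities': array([-1.12693293e-03, -9.75258725e-04, -3.34924568e-03,  1.37718438e-03,
       -4.53953395e-05, -6.42420298e-04]), 'joint_torque': array([ 2.50668934e-03, -4.98240995e+01, -3.90546584e+01,  1.05945203e-04,
        5.64660222e-03,  8.76176955e-05]), 'eef_pos': array([0.19565442, 0.59299805, 0.23030048]), 'tcp_rot': array([-3.13982470e+00, -2.32219178e-04,  2.82279914e+00]), 'ft_force': array([ 0.18130203,  0.0289394 , -0.79912422]), 'torque': array([-0.00550763,  0.01945257,  0.02080367]), 'grasp_force': 0.0, 'opening': 0.085463175212207}
```

View pics/top0.png

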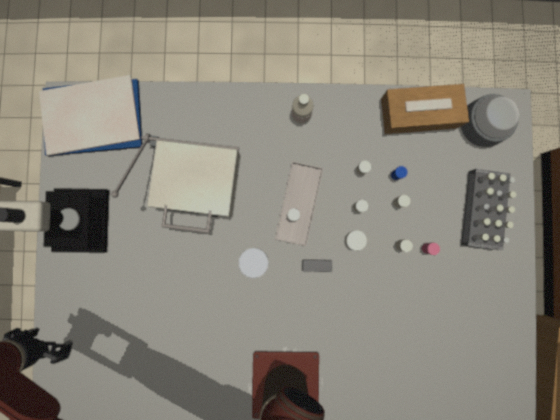

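View pics/side0.png

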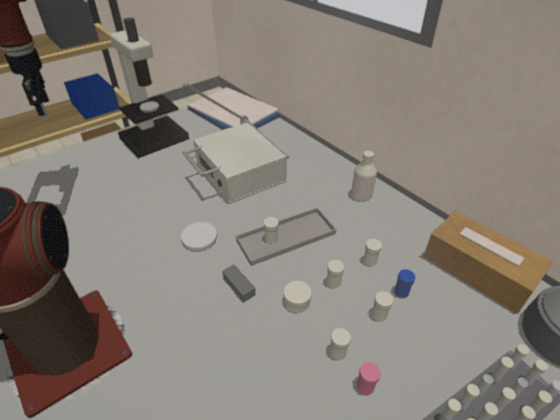

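The top view shows four loose white pots at about (365,167), (361,206), (404,201) and (406,245). The wider jar is at (357,240), the blue look-alike at (400,172) and the pink at (432,248). pot_a is in the tray at (293,214). The lid bar is near (188,228), and the index arm runs from its hinge at (150,137) to its tip at (115,194). The side view agrees.

```bash
cat > h.py <<'E'
from plant import *
import cv2,numpy as np
def rays(c,px):
    u=cv2.undistortPoints(np.asarray(px,float).reshape(-1,1,2),c["intrinsics"],np.asarray(c["dist_coeffs"])).reshape(-1,2)
    T=np.asarray(c["world_from_camera"]); return T[:3,3],np.c_[u,np.ones(len(u))]@T[:3,:3].T
def plane(c,px,z):
    o,r=rays(c,px); return o+r*((z-o[2])/r[:,2])[:,None]
def cloud(c,d):
    h,w=d.shape; v,u=np.mgrid[:h,:w]; o,r=rays(c,np.c_[u.ravel(),v.ravel()])
    P=(o+r*d.reshape(-1,1)).reshape(h,w,3); P[d<=0]=np.nan; return P
def proj(c,P):
    M=np.linalg.inv(c["world_from_camera"]); return cv2.projectPoints(np.asarray(P,float).reshape(-1,1,3),cv2.Rodrigues(M[:3,:3])[0],M[:3,3],c["intrinsics"],np.asarray(c["dist_coeffs"]))[0].reshape(-1,2)
def tri(c1,p1,c2,p2):
    o1,r1=rays(c1,p1);o2,r2=rays(c2,p2); r1,r2=r1[0],r2[0]
    s=np.linalg.lstsq(np.c_[r1,-r2],o2-o1,rcond=None)[0]; a,b=o1+r1*s[0],o2+r2*s[1]
    return (a+b)/2,np.linalg.norm(a-b)
E
python3 - <<'E'
from h import *
for n in("top","side"):
    f=np.load(n+"0.npz"); c=get_calibration(n); P=cloud(c,f["d"])
    np.savez(n+"P.npz",P=P)
    X,Y,Z=P[...,0],P[...,1],P[...,2]
    for lo,hi in((.03,.048),(.052,.075)):
        m=((Z>lo)&(Z<hi)&(X>.3)&(X<.85)&(Y<.12)&(Y>-.5)).astype(np.uint8)
        k,l,s,ce=cv2.connectedComponentsWithStats(m)
        for i in range(1,k):
            if s[i,4]>25:
                q=P[l==i]; mn,mx=np.percentile(q[:,:2],[2,98],axis=0)
                print(n,lo,s[i,4],ce[i].round(1),np.median(q,0).round(3),"mid",((mn+mx)/2).round(3),"ext",(mx-mn).round(3),"zmax",np.percentile(q[:,2],95).round(3),f["im"][l==i].mean(0).round())
    if n=="top":
        # tray & grey
        m=((Z>.0)&(Z<.028)&(X>.4)&(X<.8)&(Y<.08)&(Y>-.13)).astype(np.uint8)
        for p in[(293,164),(320,170),(277,240),(303,244),(300,190),(188,228),(166,229),(210,232),(115,194),(150,137),(195,175)]:
            print(p,P[p[1]-1:p[1]+2,p[0]-1:p[0]+2].reshape(-1,3)[:, :].round(3)[[0,4,8]].tolist())
E
python3 - <<'E'
import cv2,numpy as np
im=cv2.imread('pics/top0.png')
a=cv2.resize(im[120:280,95:235],None,fx=3,fy=3,interpolation=cv2.INTER_CUBIC)
b=cv2.resize(im[150:280,270:450],None,fx=3,fy=3,interpolation=cv2.INTER_CUBIC)
b=cv2.copyMakeBorder(b,0,480-390,0,0,cv2.BORDER_CONSTANT)
b=b[:,:]
s=np.hstack([a[:, :],b])
cv2.imwrite('pics/crop1.png',cv2.resize(s,None,fx=800/s.shape[1],fy=800/s.shape[1]))
print(s.shape)
E
```

```text
top 0.03 35 [299.1 118.4] [ 0.823 -0.031  0.04 ] mid [ 0.831 -0.035] ext [0.028 0.057] zmax 0.047 [88. 82. 76.]
top 0.03 91 [412.  129.1] [ 0.799 -0.387  0.039] mid [ 0.799 -0.39 ] ext [0.018 0.17 ] zmax 0.047 [63. 50. 34.]
top 0.03 330 [355.8 239.6] [ 0.452 -0.209  0.039] mid [ 0.452 -0.209] ext [0.055 0.057] zmax 0.043 [185. 186. 176.]
top 0.03 39 [328.2 264.3] [ 0.378 -0.125  0.031] mid [ 0.376 -0.125] ext [0.028 0.019] zmax 0.034 [111. 110. 106.]
top 0.03 31 [306.1 266.1] [ 0.371 -0.058  0.032] mid [ 0.371 -0.059] ext [0.024 0.021] zmax 0.034 [109. 108. 106.]
top 0.052 52 [300.7 116.2] [ 0.823 -0.035  0.065] mid [ 0.832 -0.036] ext [0.028 0.06 ] zmax 0.073 [93. 87. 80.]
top 0.052 152 [411.1 124.6] [ 0.803 -0.366  0.064] mid [ 0.817 -0.396] ext [0.054 0.191] zmax 0.074 [67. 52. 35.]
top 0.052 120 [364.1 166.4] [ 0.675 -0.229  0.062] mid [ 0.675 -0.229] ext [0.031 0.035] zmax 0.065 [180. 182. 170.]
top 0.052 128 [400.7 172.2] [ 0.659 -0.341  0.061] mid [ 0.659 -0.342] ext [0.034 0.036] zmax 0.066 [ 57.  85. 143.]
top 0.052 132 [403.6 200.1] [ 0.574 -0.349  0.061] mid [ 0.574 -0.35 
[... 3062 characters left out ...]
 245.3] [ 0.671 -0.234  0.062] mid [ 0.673 -0.233] ext [0.035 0.034] zmax 0.064 [173. 168. 154.]
side 0.052 204 [335.4 266.8] [ 0.551 -0.225  0.062] mid [ 0.554 -0.223] ext [0.036 0.034] zmax 0.064 [175. 170. 156.]
side 0.052 227 [406.6 276.6] [ 0.656 -0.345  0.062] mid [ 0.658 -0.343] ext [0.036 0.035] zmax 0.064 [ 65.  85. 136.]
side 0.052 253 [383.6 299.4] [ 0.568 -0.352  0.061] mid [ 0.57  -0.351] ext [0.035 0.034] zmax 0.064 [176. 171. 157.]
side 0.052 315 [340.6 337.6] [ 0.434 -0.358  0.061] mid [ 0.435 -0.358] ext [0.034 0.035] zmax 0.063 [178. 173. 159.]
side 0.052 362 [369.5 372. ] [ 0.426 -0.441  0.062] mid [ 0.427 -0.44 ] ext [0.034 0.034] zmax 0.064 [179. 114. 129.]
(480, 960, 3)
```

View pics/crop1.png

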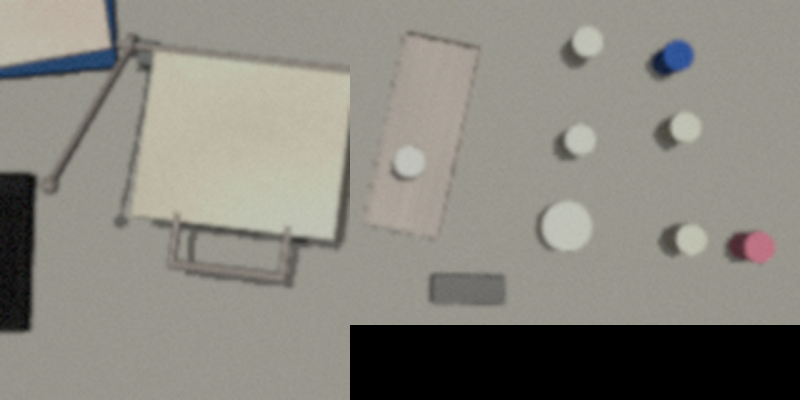

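The enlarged crop shows the four white pots, each with a 38 mm cap. The wide jar (about 57 mm across, top at 40 mm) and the pink and blue pots are clearly different. I'll take the pots at (365,167) and (361,206), which have the most room around them. Next I measure the tray, the bar and the index arm.

```bash
python3 - <<'E'
from h import *
ct,cs=get_calibration("top"),get_calibration("side")
C=plane(ct,[(292.8,163),(322,168.4),(276,239.6),(304.8,245.2)],.018)
print("tray",C.round(3).tolist(),"mid",C.mean(0).round(4))
e=C[:2].mean(0)-C[2:].mean(0); print("len",np.linalg.norm(e),"yaw",np.arctan2(e[1],e[0]),"w",np.linalg.norm(C[0]-C[1]))
for n in("top","side"):
    c=get_calibration(n);P=np.load(n+"P.npz")["P"];X,Y,Z=P[...,0],P[...,1],P[...,2]
    m=(Z>.007)&(Z<.025)&(X>.4)&(X<.72)&(Y<.1)&(Y>-.13); 
    m=cv2.morphologyEx(m.astype(np.uint8),cv2.MORPH_OPEN,np.ones((1,1)))>0
    print(n,"tray rect",cv2.minAreaRect(P[m][:,:2].astype(np.float32)*1000),np.median(P[m][:,2]),m.sum())
    b=(Z>.08)&(Z<.12)&(X>.42)&(X<.60)&(Y>.15)&(Y<.42)
    q=P[b]; 
    # lid edge/bars : bounding along fitted rect
    print(n,"lid+bar",cv2.minAreaRect(q[:,:2].astype(np.float32)*1000))
    bb=(Z>.08)&(Z<.12)&(X>.60)&(X<.73)&(Y>.15)&(Y<.42); print(" lid z",np.median(P[bb][:,2]))
    L=(Z>.08)&(Z<.12)&(X>.42)&(X<.75)&(Y>.15)&(Y<.42)
    pl=cv2.morphologyEx(L.astype(np.uint8),cv2.MORPH_OPEN,np.ones((11,11)))>0
    print(" plate",cv2.minAreaRect(P[pl][:,:2].astype(np.float32)*1000))
    r=L&~cv2.dilate(pl.astype(np.uint8),np.ones((5,5))).astype(bool)&(X<.51)
    v,u=np.nonzero(r); print(" bar px",u.min(),u.max(),v.min(),v.max(), len(u),np.median(P[r],0).round(3), cv2.minAreaRect(P[r][:,:2].astype(np.float32)*1000))
    i=(Z>.13)&(Z<.32)&(Y>.36)&(Y<.50)&(X>.5)&(X<.76); q=P[i]
    o=np.argsort(-q[:,2])[:25]; v,u=np.nonzero(i)
    print(" tip",q[o].mean(0).round(3),q[o].max(0).round(3),"px",u[o].mean(),v[o].mean(),len(q))
    lf=cv2.fitLine(q.astype(np.float32),cv2.DIST_HUBER,0,.01,.01).ravel(); print(" line",lf.round(3),"pitch",np.arctan2(lf[2],-lf[0]))
    if n=="top": print("ball2?",P[206:211,141:146].reshape(-1,3)[::4].round(3).tolist())
E
python3 - <<'E'
import cv2,numpy as np
im=cv2.imread('pics/side0.png')
cv2.imwrite('pics/crop2.png',cv2.resize(im[70:220,165:310],None,fx=4,fy=4,interpolation=cv2.INTER_CUBIC))
E
```

```text
tray [[0.689, -0.014, 0.018], [0.674, -0.106, 0.018], [0.45, 0.035, 0.018], [0.434, -0.054, 0.018]] mid [ 0.5616 -0.0349  0.018 ]
len 0.24500401332421456 yaw -0.20665166626234865 w 0.0928904910266005
top tray rect ((542.9190673828125, -7.5860748291015625), (172.8963623046875, 327.7445983886719), 75.23444366455078) 0.016356222736821246 402
top lid+bar ((535.1021728515625, 288.11029052734375), (247.4397430419922, 129.58120727539062), 89.91815185546875)
 lid z 0.09690971000999571
 plate ((633.3858642578125, 282.36712646484375), (244.5084228515625, 204.19332885742188), 84.6161117553711)
 bar px 161 210 218 232 256 [0.484 0.292 0.098] ((489.7253112792969, 297.2385559082031), (143.3036346435547, 37.99567413330078), 89.51528930664062)
 tip [0.561 0.438 0.27 ] [0.569 0.445 0.274] px 113.28 194.0 245
 line [ 0.734 -0.084 -0.674  0.622  0.43   0.21 ] pitch -2.3985991
ball2? [[0.55, 0.464, -0.002], [0.55, 0.451, -0.002], [0.547, 0.455, -0.003], [0.543, 0.458, -0.003], [0.54, 0.46, -0.0], [0.537, 0.465, -0.004], [0.537, 0.45, 0.001]]
side tray rect ((531.3489379882812, -21.1217041015625), (143.4760284423828, 327.6541442871094), 69.01154327392578) 0.01520144010525909 854
side lid+bar ((533.7694091796875, 287.7301940917969), (246.83615112304688, 133.8068389892578), 89.25212860107422)
 lid z 0.09768048042189154
 plate ((629.9772338867188, 281.99658203125), (245.51290893554688, 205.4237518310547), 83.62337493896484)
 bar px 182 215 149 176 194 [0.48  0.279 0.098] ((494.87872314453125, 296.04522705078125), (142.8850860595703, 44.206058502197266), 84.20500183105469)
 tip [0.558 0.434 0.265] [0.565 0.442 0.27 ] px 185.12 84.6 202
 line [ 0.74  -0.071 -0.669  0.622  0.43   0.207] pitch -2.406654
```

View pics/crop2.png

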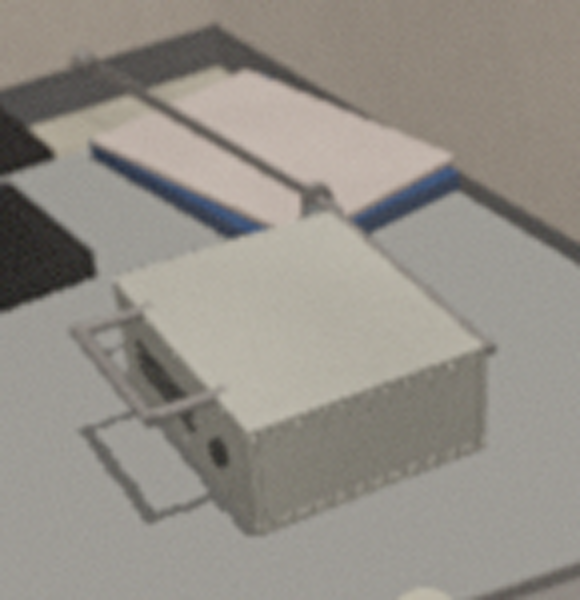

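The crop shows the index-arm ball at crop (84,62), which is side pixel (186,85.5). The bar runs from crop (75,330) to (150,418). Tray, lid and bar sizes agree with the text. The lid yaw is about -0.1, the bar is near (0.482,0.297), and the hinge is at x≈0.731. Next I look from above the first pot.

```bash
cat >> h.py <<'E'
def down(yaw): return [np.pi,0,yaw]
def potlook(guess):
    c=get_calibration("wrist"); im,d=get_image("wrist"); P=cloud(c,d)
    m=((P[...,2]>.045)&(P[...,2]<.08)&(np.hypot(P[...,0]-guess[0],P[...,1]-guess[1])<.045)).astype(np.uint8)
    cn=max(cv2.findContours(m,0,1)[0],key=cv2.contourArea); (u,v),r=cv2.minEnclosingCircle(cn)
    z=np.median(P[...,2][m>0]); return plane(c,[(u,v)],z)[0],(u,v,r),im,im[m>0].mean(0).round()
E
python3 - <<'E'
from h import *
ct,cs=get_calibration("top"),get_calibration("side")
print("tip tri",tri(ct,[(114,194)],cs,[(186,85.5)]))
for yaw in(-.2,np.pi-.2):
  for p in([.674,-.231,.2],[.482,.297,.2]): print(yaw,p,inverse_kinematics(p,down(yaw)))
yaw=min((-.2,np.pi-.2),key=lambda y:abs(inverse_kinematics([.674,-.231,.2],down(y))[5]))
t=observe()["time_s"]
movep([.62,-.228,.24],down(yaw)); print("t",observe()["time_s"],yaw,observe()["eef_pos"])
for g in([.674,-.231],[.5555,-.222]):
    try:
        r=potlook(g); print(r[0],r[1],r[3])
    except Exception as e: print(g,repr(e))
cv2.imwrite("pics/w1.png",get_image("wrist")[0][:,:,::-1])
E
```

```text
tip tri (array([0.5628488 , 0.44074587, 0.25912162]), np.float64(0.0012254741733787138))
-0.2 [0.674, -0.231, 0.2] [-4.40726432e-01  4.47944067e-01  1.30017779e+00 -4.44089210e-16
  1.39347080e+00  1.33006989e+00]
-0.2 [0.482, 0.297, 0.2] [ 4.12952757e-01  1.04809344e-01  1.71650314e+00 -4.44089210e-16
  1.32028017e+00  2.18374908e+00]
2.941592653589793 [0.674, -0.231, 0.2] [-0.44072643  0.44794407  1.30017779  0.          1.3934708  -1.81152276]
2.941592653589793 [0.482, 0.297, 0.2] [ 0.41295276  0.10480934  1.71650314  0.          1.32028017 -0.95784357]
t 3.3333 -0.2 [ 0.6202808  -0.22710814  0.24000746]
[ 0.67327681 -0.2300174   0.06221633] (275.8954772949219, 129.05918884277344, 22.15945053100586) [157. 160. 152.]
[ 0.55703272 -0.22158408  0.06190429] (291.64337158203125, 253.2517547607422, 20.813316345214844) [92. 90. 81.]
```

View pics/w1.png

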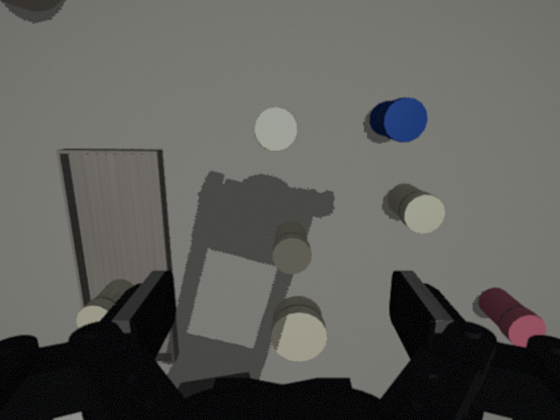

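The wrist view shows the first pot at (276,129) and the second at (292,253). Both are white, 62 mm high, and within 2 mm of the estimates. The tray's far end is at (60–162,150). I'll grasp and place the first pot, then the second.

```bash
cat > pp.py <<'E'
from h import *
import sys
YAW=-.2; TM=np.array([.5616,-.0349]); A=np.array([np.cos(YAW),np.sin(YAW)])
def pick_place(p,s):
    t=TM+A*s; o=down(YAW)
    gripper_to(.085); movep([*p,.11],o); move_l([*p,.024],.12,max_force=8)
    gripper_to(.02,40); s_=observe(); print("grip",s_["opening"],s_["grasp_force"],s_["eef_pos"].round(4))
    if not .033<s_["opening"]<.042: print("BAD GRIP"); return
    z0=s_["eef_pos"][2]
    move_l([*p,.14],.2); movep([*t,.14],o); move_l([*t,z0+.012],.15)
    print("contact",move_l([*t,z0-.002],.03,max_force=4)); s_=observe(); print("dz",s_["eef_pos"][2]-z0,"op",s_["opening"])
    gripper_to(.056); move_l([*t,.14],.2); print("t",observe()["time_s"])
E
python3 - <<'E'
from pp import *
c=get_calibration("wrist"); C=plane(c,[(60,150),(162,150)],.018); print(C.round(4), "expected", (TM+A*.125+np.outer([.05,-.05],[-A[1],A[0]])).round(4))
pick_place([.6735,-.2302],.09)
c=get_calibration("wrist"); im,d=get_image("wrist"); cv2.imwrite("pics/w2.png",im[:,:,::-1])
E
```

```text
[[ 0.6931 -0.0138  0.018 ]
 [ 0.6734 -0.1133  0.018 ]] expected [[ 0.694  -0.0107]
 [ 0.6742 -0.1087]]
grip 0.03714378241787393 39.78915631771088 [ 0.6739 -0.2304  0.0248]
contact True
dz 0.0024661084728182653 op 0.03631840708523929
t 9.45
```

View pics/w2.png

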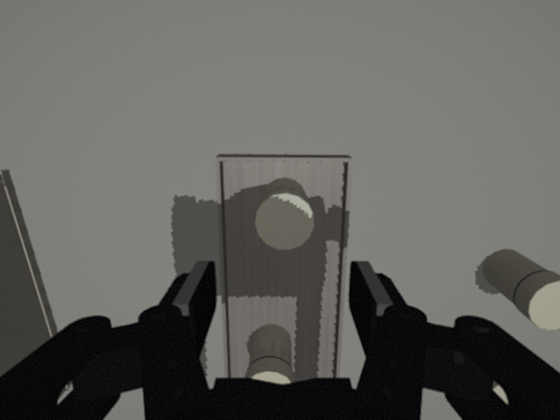

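The pot stands upright at (285,220) inside the tray, clear of pot_a at (270,370). I place the second pot, then move over the bar for a close look.

```bash
python3 - <<'E'
from pp import *
pick_place([.5570,-.2218],.028)
T=TM+A*.028
move_l([*T,.2],.25)
ys=(-.1-np.pi/2,-.1+np.pi/2)
yaw=min(ys,key=lambda y:np.abs(np.array(inverse_kinematics([.482,.297,.25],down(y)))[5]))
print("yaw",yaw,inverse_kinematics([.482,.297,.25],down(yaw)))
gripper_to(.045)
movep([.455,.20,.30],down(yaw))
print("t",observe()["time_s"])
c=get_calibration("wrist"); im,d=get_image("wrist"); np.savez("w3.npz",im=im,d=d,T=c["world_from_camera"],K=c["intrinsics"],D=c["dist_coeffs"])
ti,td=get_image("top"); np.savez("top1.npz",im=ti,d=td); cv2.imwrite("pics/w3.png",np.hstack([cv2.resize(im,(400,300)),cv2.resize(ti,(400,300))])[:,:,::-1])
P=cloud(c,d); Z=P[...,2]; L=(Z>.08)&(Z<.115)&(P[...,0]>.42)&(P[...,0]<.53)&(P[...,1]>.15)&(P[...,1]<.42)
print(L.sum(),L.sum() and cv2.minAreaRect(P[L][:,:2].astype(np.float32)*1000))
E
```

```text
grip 0.03665878217913921 39.72991704940796 [ 0.5575 -0.2221  0.0247]
contact True
dz 0.002468237176418194 op 0.036521847404124896
t 15.8417
yaw 1.4707963267948965 [ 4.12952757e-01  6.81290308e-02  1.66051867e+00 -4.44089210e-16
  1.41294496e+00  5.12952757e-01]
t 17.625
3842 ((498.3353271484375, 266.7803039550781), (184.2812957763672, 63.30680465698242), 89.94659423828125)
```

View pics/w3.png

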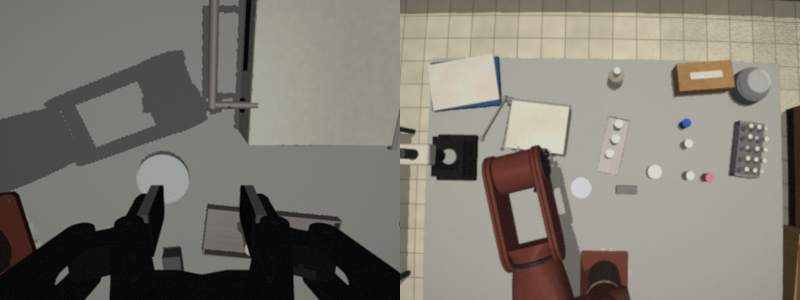

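The tray now holds three upright pots, seen in the top half of the picture at about (618,125), (615,139) and (609,154). The bar is in the wrist half at u≈212, running from the top down to v≈105. I measure its line from the depth cloud and cross-check it with the top view.

```bash
python3 - <<'E'
from h import *
f=np.load("w3.npz"); c=dict(intrinsics=f["K"],dist_coeffs=f["D"],world_from_camera=f["T"]); P=cloud(c,f["d"]); Z=P[...,2]
L=(Z>.088)&(Z<.108); L[:, :270]=0; L[:,325:]=0; L[138:]=0
rows=[(np.nonzero(L[r])[0].mean(),r,L[r].sum()) for r in range(5,135,10) if L[r].sum()>3]; print(rows[::3])
uv=np.array([(a,b) for a,b,_ in rows]); Q=plane(c,uv,.094); k=np.polyfit(Q[:,1],Q[:,0],1); print("bar x(y)",k,"at y=.297",np.polyval(k,.297),"topz",np.percentile(Z[L],90), "yaw",-np.arctan(k[0]))
E2=plane(c,[(212*1.4,105*1.4),],.094); print("rod end",E2)
for n in("top1",):
    ct=get_calibration("top"); P=cloud(ct,np.load("top1.npz")["d"]); m=(P[...,2]>.055)&(P[...,2]<.075)&(np.hypot(P[...,0]-.56,P[...,1]+.035)<.14)
    k,l,s,ce=cv2.connectedComponentsWithStats(m.astype(np.uint8))
    for i in range(1,k):
        if s[i,4]>20: print("pot",np.median(P[l==i],0).round(3),s[i,4])
E
```

```text
[(np.float64(299.5), 5, np.int64(14)), (np.float64(299.0833333333333), 35, np.int64(12)), (np.float64(298.5), 65, np.int64(14)), (np.float64(298.0), 95, np.int64(13)), (np.float64(297.5), 125, np.int64(12))]
bar x(y) [0.10679477 0.44783277] at y=.297 0.4795508139261535 topz 0.10046666248558997 yaw -0.10639152288638846
rod end [[0.47252378 0.23497447 0.094     ]]
pot [ 0.652 -0.052  0.065] 122
pot [ 0.59  -0.039  0.064] 125
pot [ 0.527 -0.015  0.064] 126
```

```bash
python3 - <<'E'
from h import *
th=-.105; x=np.array([np.cos(th),np.sin(th)]); B=np.array([.4797,.299]); yaw=th+np.pi/2
movep([*B,.15],down(yaw)); print(move_l([*B,.075],.1,max_force=8))
gripper_to(.0,50); hold(.2); s=observe(); print("grip",s["opening"],s["grasp_force"],s["eef_pos"].round(4),s["ft_force"].round(1))
if .009<s["opening"]<.016:
    p0=s["eef_pos"]
    for a in np.linspace(0,.70,8)[1:]:
        p=p0.copy(); p[:2]+=x*.25*(1-np.cos(a)); p[2]+=.25*np.sin(a); move_l(p,.08)
    s=observe(); print("up",s["opening"],s["eef_pos"].round(4),s["ft_force"].round(1),s["time_s"])
    np.savez("grip.npz",p0=p0)
    im,d=get_image("side"); np.savez("side2.npz",im=im,d=d)
    it,dt=get_image("top"); np.savez("top2.npz",im=it,d=dt)
    a=cv2.resize(im[60:220,150:310],(600,600),interpolation=cv2.INTER_CUBIC)
    b=cv2.resize(it[110:260,90:240],(200,200)); b=cv2.copyMakeBorder(b,0,400,0,0,0)
    cv2.imwrite("pics/lift.png",np.hstack([a,b])[:,:,::-1])
E
```

```text
False
grip 0.010174186393223972 48.76290678977966 [0.4799 0.2993 0.0758] [-2.9 -0.9  6.1]
up 0.010013821927280998 [0.5377 0.293  0.2399] [-11.2   0.4   6.7] 23.2167
```

View pics/lift.png

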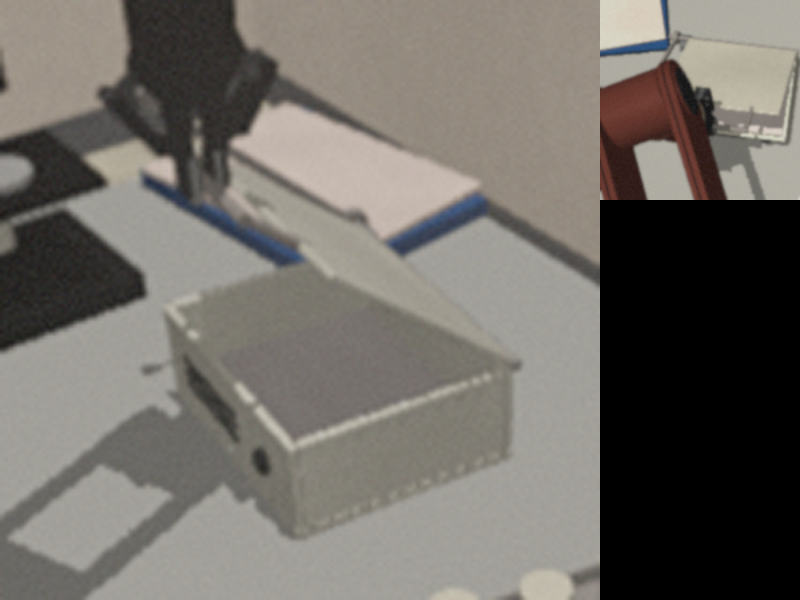

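The lid is up and held, with the gripper on the bar at (205,190) in the crop, but the gripper hides the index tip. The wrist camera faces the arm's side, so I check there at close range.

```bash
python3 - <<'E'
from h import *
s=observe(); print(s["eef_pos"].round(4),s["tcp_rot"].round(4),s["ft_force"].round(1),s["joint_velocities"].round(4),s["time_s"])
c=get_calibration("wrist"); im,d=get_image("wrist"); np.savez("w4.npz",im=im,d=d,T=c["world_from_camera"],K=c["intrinsics"],D=c["dist_coeffs"]); cv2.imwrite("pics/w4.png",im[:,:,::-1])
print(np.round(c["world_from_camera"],3).tolist())
for n in("top","side"):
    P=np.load(n+"P.npz")["P"];X,Y,Z=P[...,0],P[...,1],P[...,2]
    i=(Z>.115)&(Z<.24)&(Y>.38)&(Y<.48)&(X>.55)&(X<.76); q=P[i].astype(np.float32)
    lf=cv2.fitLine(q,cv2.DIST_HUBER,0,.001,.001).ravel(); print(n,len(q),lf.round(4),"elev",np.arcsin(abs(lf[2])))
    p=lf[3:]+lf[:3]*(.25+0*0); h=lf[3:]+lf[:3]*((.094-lf[5])/lf[2]); print(" at z=.094",h)
E
```

```text
[0.5374 0.2931 0.2396] [-3.1400e+00  4.0000e-04  1.4662e+00] [-11.3  -0.6   6.4] [ 0.0003 -0.0005  0.0025 -0.0001 -0.0022  0.0002] 23.3167
[[0.995, -0.099, -0.029, 0.545], [-0.103, -0.957, -0.272, 0.364], [-0.001, 0.273, -0.962, 0.382], [0.0, 0.0, 0.0, 1.0]]
top 184 [ 0.7387 -0.0761 -0.6697  0.6614  0.4257  0.1749] elev 0.7337764
 at z=.094 [0.750611  0.4165348 0.094    ]
side 161 [ 0.7326 -0.0829 -0.6756  0.6507  0.4274  0.1815] elev 0.74173516
 at z=.094 [0.74553853 0.41670406 0.094     ]
```

View pics/w4.png

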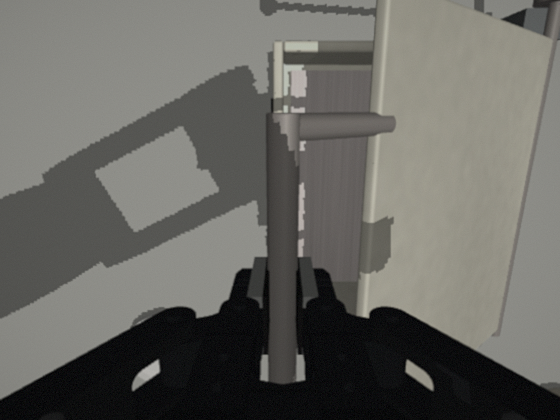

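The index tip is above the wrist view; the ball at (270,5) is only its shadow on the bench. The lid plate at (450,170) is well seen, though. I'll compare the lid's slope from the wrist, side and top clouds with the index arm's slope.

```bash
cat > lidang.py <<'E'
from h import *
def lidang(c,d,tag,th=-.105):
    P=cloud(c,d); q=P.reshape(-1,3); x=np.array([np.cos(th),np.sin(th)]); y=np.array([-x[1],x[0]])
    r=q[:,:2]-np.array([.7283,.2728]); u=r@x; v=r@y; w=q[:,2]-.094
    rho=np.hypot(u,w); an=np.arctan2(w,-u)
    m=(rho>.06)&(rho<.19)&(abs(v)<.105)&(abs(an-.72)<.12)
    A=np.c_[q[m][:,:2],np.ones(m.sum())]; z=q[m][:,2]; k=np.ones(len(z),bool)
    for _ in range(5):
        co=np.linalg.lstsq(A[k],z[k],rcond=None)[0]; e=z-A@co; k=abs(e)<max(2*np.median(abs(e)),.002)
    g=co[:2]; print(tag,k.sum(),"slope",np.arctan(np.hypot(*g)),"yaw",np.arctan2(-g[1],-g[0]),"z at hinge axis",co[:2]@[.7283,.2728]+co[2],"rms",e[k].std())
E
python3 - <<'E'
from lidang import *
for n,f in(("wrist","w4"),("side","side2"),("top","top2")):
    z=np.load(f+".npz")
    c=dict(intrinsics=z["K"],dist_coeffs=z["D"],world_from_camera=z["T"]) if n=="wrist" else get_calibration(n)
    lidang(c,z["d"],n)
from scipy.ndimage import label
# tip: project candidate tip for a range of angles into the first pictures, compare with ball pixels
th=-.105;x=np.array([np.cos(th),np.sin(th)]);y=np.array([-x[1],x[0]])
for n,px in(("top",(114,194)),("side",(186,85.5))):
    c=get_calibration(n); H=np.array([.7283,.2728])+.148*y
    for a in(.70,.72,.74,.76):
        print(n,a,proj(c,[[*(H-x*.25*np.cos(a)),.094+.25*np.sin(a)]]).round(1),"hinge",proj(c,[[*H,.094]]).round(1)) 
a=cv2.resize(cv2.imread("pics/top0.png")[125:215,95:165],None,fx=6,fy=6,interpolation=cv2.INTER_CUBIC)
b=cv2.resize(cv2.imread("pics/side0.png")[70:130,170:260],None,fx=4,fy=4,interpolation=cv2.INTER_CUBIC)
b=cv2.copyMakeBorder(b,0,a.shape[0]-b.shape[0],0,0,0); o=np.hstack([a,b]);print(o.shape); cv2.imwrite("pics/tips.png",o)
E
```

```text
wrist 31220 slope 0.6943255036037318 yaw -0.1091373161729337 z at hinge axis 0.09854129073735185 rms 0.00042636742325837944
side 431 slope 0.6963694729529215 yaw -0.10902669999290314 z at hinge axis 0.09924454829494544 rms 0.00042539326286834063
top 1711 slope 0.6977071550375906 yaw -0.09002150174697829 z at hinge axis 0.09892859992747027 rms 0.0013669402569100758
top 0.7 [[114.9 197.6]] hinge [[146.9 138.5]]
top 0.72 [[114.5 196.2]] hinge [[146.9 138.5]]
top 0.74 [[114.1 194.7]] hinge [[146.9 138.5]]
top 0.76 [[113.7 193.2]] hinge [[146.9 138.5]]
side 0.7 [[183.4  87.7]] hinge [[243.5 119. ]]
side 0.72 [[184.2  86.3]] hinge [[243.5 119. ]]
side 0.74 [[185.   84.8]] hinge [[243.5 119. ]]
side 0.76 [[185.9  83.3]] hinge [[243.5 119. ]]
(540, 780, 3)
```

View pics/tips.png

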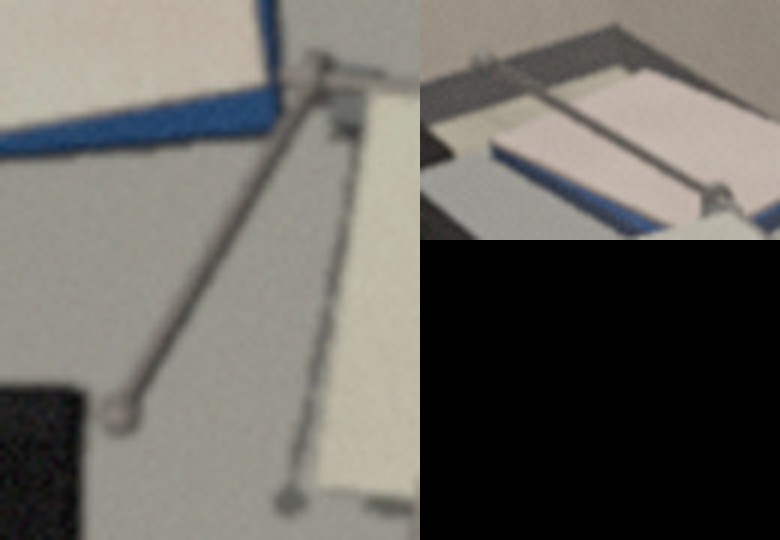

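The lid stands at 0.695 in all three views. The index ball is at top pixel (114.8,193.6) and side pixel (185.6,85.1), which with the line slopes (0.734, 0.742) puts the arm at 0.741. I raise the lid by 0.046, ease the small radial pull, and check.

```bash
python3 - <<'E'
from lidang import *
p0=np.load("grip.npz")["p0"]; th=-.105; x=np.array([np.cos(th),np.sin(th)]); a=.746
p=p0.copy(); p[:2]+=x*(.25-.252*np.cos(a)); p[2]+=.252*np.sin(a); move_l(p,.03); hold(.6)
s=observe(); print(s["eef_pos"].round(4),s["opening"],s["grasp_force"],s["ft_force"].round(1),s["time_s"])
for n in("wrist","side","top"):
    c=get_calibration(n); im,d=get_image(n); lidang(c,d,n)
    if n=="top":
        P=cloud(c,d); m=(P[...,2]>.055)&(P[...,2]<.075)&(P[...,0]>.38)&(P[...,0]<.75)&(P[...,1]<.06)&(P[...,1]>-.47)
        k,l,st,ce=cv2.connectedComponentsWithStats(m.astype(np.uint8)); print([np.median(P[l==i],0).round(3).tolist() for i in range(1,k) if st[i,4]>40])
    if n=="side":
        P=cloud(c,d);X,Y,Z=np.moveaxis(P,2,0); i=(Z>.115)&(Z<.24)&(Y>.395)&(Y<.48)&(X>.55)&(X<.76); q=P[i].astype(np.float32); print("index pts",len(q))
        if len(q)>30: lf=cv2.fitLine(q,cv2.DIST_HUBER,0,.001,.001).ravel(); print("index",np.arcsin(abs(lf[2])))
E
```

```text
[0.5442 0.2923 0.2478] 0.009666437962314306 49.04784679412842 [-7.1 -0.1  2.9] 24.5083
wrist 28277 slope 0.7364701376867244 yaw -0.10870149640804123 z at hinge axis 0.09862956037821091 rms 0.00041749841068783485
side 338 slope 0.7364825188387941 yaw -0.10896981797552094 z at hinge axis 0.09947084527554184 rms 0.00036361647862707356
index pts 70
index 0.7221185
top 1569 slope 0.7406324985538463 yaw -0.09408012585142918 z at hinge axis 0.09886436464462856 rms 0.0012911424978230585
[[0.652, -0.053, 0.065], [0.659, -0.341, 0.061], [0.59, -0.039, 0.065], [0.574, -0.351, 0.061], [0.527, -0.015, 0.065], [0.439, -0.356, 0.061], [0.429, -0.438, 0.061]]
```

The lid is steady at 0.737, against an index arm measured at 0.734–0.742. The tray pots and everything else are in place, so I hand in.

```bash
python3 -c "
from plant import *
print(job_done())"
```

```text
the job is handed in; nothing more can be done
None
```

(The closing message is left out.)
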